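# Set the sample jars into their cooling blocks

## Task

Put the four round sample jars into the aluminium cooling blocks, each into the well that fits it: the smallest jar into the smallest well, and so on up to the largest. Keep the jars upright, set them down rather than dropping them, and let each stand right down on the floor of its well. Leave the two square bottles where they are.

Things in the scene. Friction and masses are not known exactly. Their poses are not given: they have to be found in the camera images.
- jar29_mid (a point): The smallest of the four round screw-cap jars: an upright white plastic cylinder 29 mm in diameter and 70 mm tall with a blue cap of nearly the same diameter (top 16 mm), standing on the bench. The point is its centre, half-way up (35 mm above its foot); z points up along the jar. Rigid; grip it across the diameter from above, best a little above the middle (about 8 mm), so that the fingertips stay clear of the block.
- jar40_mid (a point): The second smallest of the four round screw-cap jars: an upright white plastic cylinder 40 mm in diameter and 74 mm tall with a blue cap of nearly the same diameter (top 16 mm), standing on the bench. The point is its centre, half-way up (37 mm above its foot); z points up along the jar. Rigid; grip it across the diameter from above, best a little above the middle (about 8 mm), so that the fingertips stay clear of the block.
- jar51_mid (a point): The second largest of the four round screw-cap jars: an upright white plastic cylinder 51 mm in diameter and 78 mm tall with a blue cap of nearly the same diameter (top 16 mm), standing on the bench. The point is its centre, half-way up (39 mm above its foot); z points up along the jar. Rigid; grip it across the diameter from above, best a little above the middle (about 8 mm), so that the fingertips stay clear of the block.
- jar62_mid (a point): The largest of the four round screw-cap jars: an upright white plastic cylinder 62 mm in diameter and 82 mm tall with a blue cap of nearly the same diameter (top 16 mm), standing on the bench. The point is its centre, half-way up (41 mm above its foot); z points up along the jar. Rigid; grip it across the diameter from above, best a little above the middle (about 8 mm), so that the fingertips stay clear of the block.
- block29_well (a point): The aluminium cooling block with the smallest well, meant for the 29 mm jar: a fixed plate 96 x 96 mm, 17 mm high, with one round well 43 mm in diameter in its middle, 12 mm deep, its floor lined in dark rubber (7 mm of play all round its own jar). The point is the centre of the well's floor, 5 mm above the bench and 12 mm below the block's top; z points up, x and y along the block's sides.
- block40_well (a point): The aluminium cooling block with the second smallest well, meant for the 40 mm jar: a fixed plate 96 x 96 mm, 17 mm high, with one round well 54 mm in diameter in its middle, 12 mm deep, its floor lined in dark rubber (7 mm of play all round its own jar). The point is the centre of the well's floor, 5 mm above the bench and 12 mm below the block's top; z points up, x and y along the block's sides.
- block51_well (a point): The aluminium cooling block with the second largest well, meant for the 51 mm jar: a fixed plate 96 x 96 mm, 17 mm high, with one round well 65 mm in diameter in its middle, 12 mm deep, its floor lined in dark rubber (7 mm of play all round its own jar). The point is the centre of the well's floor, 5 mm above the bench and 12 mm below the block's top; z points up, x and y along the block's sides.
- block62_well (a point): The aluminium cooling block with the largest well, meant for the 62 mm jar: a fixed plate 96 x 96 mm, 17 mm high, with one round well 76 mm in diameter in its middle, 12 mm deep, its floor lined in dark rubber (7 mm of play all round its own jar). The point is the centre of the well's floor, 5 mm above the bench and 12 mm below the block's top; z points up, x and y along the block's sides.
- square1_mid (a point): A square white plastic bottle, 50 x 50 mm, 56 mm high to the shoulder, with a narrower round blue cap 32 mm across, 80 mm tall in all, standing on the bench. Not part of the job. The point is on its axis, 40 mm above its foot.
- square2_mid (a point): A square white plastic bottle, 50 x 50 mm, 56 mm high to the shoulder, with a narrower round blue cap 32 mm across, 80 mm tall in all, standing on the bench. Not part of the job. The point is on its axis, 40 mm above its foot.
There are look-alikes about, which are no part of the job. Leave any purple or yellow look-alike of the part that bears jar29_mid alone.

How it is judged:
By the outcome, as a careful person would: the job done as asked, in the order asked, and still so for the second after the job is handed in, with the robot touching nothing.
It also fails if it takes over 102 s, if anything falls off the work surface, if the arm or the gripper's body presses on something with over 40 N, if the wrist force passes 120 N, or if a joint passes its speed limit or range.

## Robot

A 7-joint arm with a two-finger parallel gripper is mounted at the origin on the work surface. World frame = base frame: x ahead of the robot, y to its left, z up, the work surface at z = 0. Lengths are in mm, angles in rad, forces in N, time in s.
With the tool pointing down it reaches from about 350 to 900 mm from the base axis. Payload 19.9 kg.
Tool frame: the origin (TCP) lies at the very end of the fingers, on their centre line; the grasp point (between the pads) lies 19 mm behind it; y points along the fingers, z is the direction in which the jaws open and shut, and the axes are right-handed (so a half turn about y gives the same grasp; the last joint's range is limited). The gripper opens to 85 mm and grips with 20 to 120 N. Pads are 22 mm wide; open, the fingers measure 114 mm over their backs; the gripper's body (76 mm by 85 mm) begins 54 mm behind the grasp point. The pads swing forward as they close: fully open they stand 13 mm farther back than shut.
Start: joints at [1.252, 0.417, -0.01, 1.614, 0.005, 1.111, -0.053], TCP at [171.393, -601.017, 191.36] pointing down, gripper open.
Joint ranges: [-2.81, 2.81], [-0.39, 2.02], [-1.27, 1.25], [0.06, 2.57], [-1.19, 4.33], [0.19, 2], [-2.82, 2.82]. Speed limits (rad/s): [1.89, 1.89, 2.39, 2.39, 3.01, 3.01, 3.01].

## Interface

Orientations are given as a unit quaternion [x, y, z, w].
In Python, from cell import bot gives the robot as it stands. The module is installed in compiled form; this text tells all that it offers.
- The arm moves only by the tool carry_out, never from a script. Its argument "moves" is a list of rows, each an object with "linear": the shift along the tool's x, y, z in cm, a list of three; "roll": the turn about the tool's y in degrees. In form: [{"linear": [x, y, z], "roll": roll}, ...]. A call has 1 to 5 rows; each row shifts and turns the commanded pose from where the row before left it, along the tool's axes as they then stand; what a row does not reach is not made up. A row lasts 1/10 s, in which the tool goes at most 50 mm and 8.59 degrees, less where a joint would pass 70% of its speed; a pose out of reach is approached as far as the arm can. A call with a gripper value outside its range is refused whole. "fingers" is the finger opening in cm, from 0 to 8.54, set as the call begins (left out, the last holds). The fingers move at their own pace and stop on an object; "squeeze" is the grip in N (left out, the last holds). Time passes only in rows, so rows that do not move let the fingers close. It gives the time, the measured TCP pose, the force and the opening at its end, in the units of the state.
- bot.get_obs(): the state, without advancing time (a new reading comes with each control period).
- bot.snapshot(name): name is "scene" or "top" or "wrist"; returns the picture (400x640x3 uint8, blue, green, red); there is no depth.
- bot.camera_model(name): a dict with "K" (3x3 intrinsics, pixels), "camera_from_world" (4x4, takes a point from world to camera coordinates). Camera axes: x right, y up, looking along -z (the intrinsics and any distortion apply to the point x, -y, -z); pixel columns grow to the right and rows downward; lengths in mm; the calibration is good to about 2 mm. The wrist camera is an equidistant fisheye: a pixel r from the principal point sees the ray r / f radians off the axis. A picture is of the moment at which its call begins: read the wrist's pose just before it. camera_model takes no time and is no camera call; for the wrist camera it gives the pose at the moment of the call.
- bot.sign_off(): hands the job in, once; it reports no verdict.
Trained networks look in the newest picture that a camera, given by its name, has taken for a name from the list of things; names that differ only in an ending like _2 or _b are one class to them, and where a whole thing is asked for, a point or a joint stands for the part that bears it (a point fixed in the world has none). Each returns a list of dicts, best first, with "score" (0 to 1); they miss things now and then, are a little off and sometimes report something else, mostly with a low value. They report only what shows in the picture. A call takes as long as a camera call. They do not tell look-alikes from the thing itself.
- bot.search_frame(camera, name): "bbox" ([left, top, width, height] in pixels, round what is visible of it).
- bot.pinpoint(camera, name): "at" ([column, row] in pixels: a listed point, or the origin of a listed thing).
The state is a dict: "time_s": time; "q": joint angles; "joint_velocities": joint speeds; "tau": joint torques, N m; "position": TCP position; "ee_rot": TCP orientation; "wrist_force": force on the tool from outside, world axes, zero at the start; "torque": the same for the moment, N m; "opening": finger opening in mm.
Only numpy, scipy, OpenCV 4.12 (cv2) and the standard library are available. Lean on these libraries where they do the work, as an engineer would, in place of code of your own. Each camera call takes 0.05 s, during which the arm holds its last target. There are 200 camera calls.

## Working session

There is one attempt and no reset: what is moved stays moved. The work goes in short steps, Python scripts to look and compute and a tool call to move; the robot and the scene stay as the last step left them, time stands still between calls to the robot, and variables do not carry over. Pictures are saved under pics/ and viewed, about 12 in all and at most 16, crops included, and the job is handed in when it is done.

Besides the shell and the picture viewer there is one more tool, called after "Call:" by a JSON object that holds its "api" and its "payload". carry_out: Moves the arm, as the interface text tells. Its arguments: {"type":"object","properties":{"moves":{"type":"array","items":{"type":"object","properties":{"linear":{"type":"array","items":{"type":"number"}},"roll":{"type":"number"}}}},"fingers":{"type":"number"},"squeeze":{"type":"number"}},"required":["moves"]}

```bash
mkdir -p pics; cat > h.py <<'E'
from cell import bot
import numpy as np, cv2
from scipy.spatial.transform import Rotation as R
def ray(cam,px,M=None):
    M=M or bot.camera_model(cam); K=np.array(M["K"]); T=np.array(M["camera_from_world"])
    x=(px[0]-K[0,2])/K[0,0]; y=(px[1]-K[1,2])/K[1,1]
    if cam=="wrist":
        r=np.hypot(x,y); s=np.sin(r)/max(r,1e-9); d=np.array([x*s,-y*s,-np.cos(r)])
    else: d=np.array([x,-y,-1.])
    Rm=T[:3,:3]; return -Rm.T@T[:3,3], Rm.T@d
def atz(cam,px,z,M=None):
    o,d=ray(cam,px,M); return o+d*(z-o[2])/d[2]
def proj(cam,p,M=None):
    M=M or bot.camera_model(cam); K=np.array(M["K"]); T=np.array(M["camera_from_world"])
    c=T[:3,:3]@p+T[:3,3]; v=np.array([c[0],-c[1],-c[2]])
    if cam=="wrist":
        r=np.hypot(v[0],v[1]); a=np.arctan2(r,v[2]); v=np.array([v[0]/r*a,v[1]/r*a,1])
    else: v=v/v[2]
    return (K@v)[:2]
E
python3 - <<'E'
from h import *
o=bot.get_obs()
print({k:np.round(v,3).tolist() for k,v in o.items()}); print(R.from_quat(o["ee_rot"]).as_matrix().round(3))
Z=dict(jar29_mid=35,jar40_mid=37,jar51_mid=39,jar62_mid=41,block29_well=5,block40_well=5,block51_well=5,block62_well=5,square1_mid=40)
for c in ["top","scene"]:
    cv2.imwrite(f"pics/{c}0.png",bot.snapshot(c)); M=bot.camera_model(c)
    print(c,np.round(ray(c,(320,200))[0]))
    for n,z in Z.items():
        for r in bot.pinpoint(c,n):
            if r["score"]>.2: print(n,np.round(r["score"],2),np.round(r["at"]),atz(c,r["at"],z,M).round(0))
print(bot.get_obs()["time_s"])
E
```

```text
{'time_s': 0.0, 'q': [1.251, 0.418, -0.01, 1.614, 0.005, 1.111, -0.053], 'joint_velocities': [0.0, -0.0, -0.001, -0.002, -0.002, 0.0, 0.001], 'tau': [0.002, -86.444, 0.679, -43.489, 0.019, 0.008, -0.0], 'position': [171.268, -600.645, 190.749], 'ee_rot': [-0.098, 0.701, -0.7, 0.098], 'wrist_force': [0.026, 0.499, -0.381], 'torque': [0.011, 0.013, 0.007], 'opening': 85.863}
[[-0.962 -0.     0.274]
 [-0.274  0.001 -0.962]
 [ 0.    -1.    -0.001]]
top [ 448.  -11. 1182.]
jar29_mid 0.65 [418. 245.] [ 396. -291.   35.]
jar29_mid 0.59 [382. 196.] [ 547. -180.   35.]
jar29_mid 0.46 [425. 208.] [ 508. -314.   35.]
jar29_mid 0.43 [396. 219.] [ 474. -222.   35.]
jar40_mid 0.79 [457. 223.] [ 464. -411.   37.]
jar51_mid 0.56 [409. 171.] [ 625. -264.   39.]
jar62_mid 0.65 [300. 172.] [618.  77.  41.]
block29_well 0.75 [347. 230.] [436. -74.   5.]
block40_well 0.62 [300. 220.] [467.  80.   5.]
block51_well 0.78 [254. 216.] [478. 229.   5.]
block62_well 0.81 [346. 168.] [636. -69.   5.]
square1_mid 0.59 [193. 218.] [468. 412.  40.]
scene [1185. -393.  547.]
jar29_mid 0.85 [246. 239.] [ 538. -186.   35.]
jar29_mid 0.77 [220. 229.] [ 469. -223.   35.]
jar29_mid 0.67 [180. 219.] [ 377. -289.   35.]
jar40_mid 0.74 [128. 258.] [ 464. -417.   37.]
jar51_mid 0.77 [227. 274.] [ 627. -262.   39.]
jar62_mid 0.8 [364. 214.] [611.  88.  41.]
block29_well 0.6 [273. 214.] [439. -73.   5.]
block40_well 0.71 [328. 198.] [455.  86.   5.]
block40_well 0.27 [365. 216.] [577. 118.   5.]
block51_well 0.88 [373. 187.] [475. 228.   5.]
block62_well 0.72 [314. 253.] [631. -67.   5.]
square1_mid 0.65 [420. 160.] [474. 411.  40.]
1.0
```

```bash
python3 - <<'E'
import cv2
a=cv2.imread("pics/top0.png")[110:310,130:500]; b=cv2.imread("pics/scene0.png")[130:330,80:450]
cv2.imwrite("pics/both.png",cv2.resize(cv2.vconcat([a,b]),None,fx=1.5,fy=1.5,interpolation=cv2.INTER_CUBIC))
E
```

```text
(no output)
```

View pics/both.png

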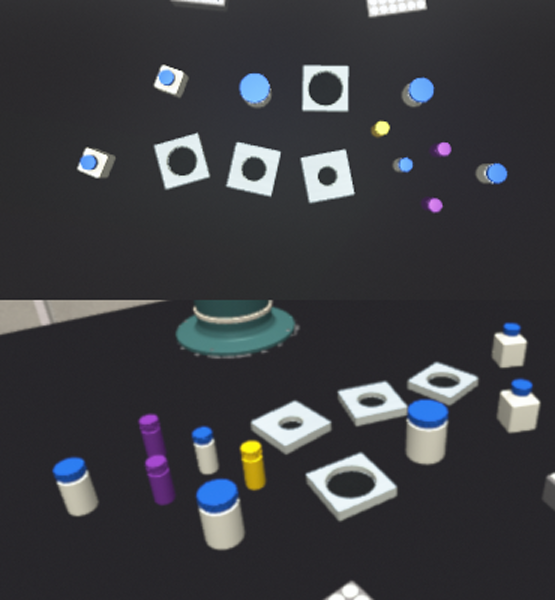

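The jar29 candidates in the top view are white with a blue cap at (396,219), yellow at (382,196), and purple at (425,208) and (418,245). By the description I choose (396,219), about (472,-222) mm. All four wells are distinct and both square bottles are at the left. Next I'll refine the positions by segmentation and check the choice in a crop.

```bash
cat > seg.py <<'E'
from h import *
import sys
from scipy.optimize import minimize
# silhouettes: fit cylinder/block model centre by matching projected-hull centroid to segmented blob
J={29:(70,(472,-222)),40:(74,(464,-414)),51:(78,(626,-263)),62:(82,(615,82))}
B={29:(437,-74),40:(462,83),51:(477,229),62:(634,-68)}
def hull_c(cam,M,pts):
    h=cv2.convexHull(np.array([proj(cam,p,M) for p in pts],np.float32)); m=cv2.moments(h)
    return np.array([m["m10"]/m["m00"],m["m01"]/m["m00"]]),m["m00"]
def ring(x,y,r,zs): 
    a=np.linspace(0,2*np.pi,40,endpoint=False); return [np.array([x+r*np.cos(t),y+r*np.sin(t),z]) for z in zs for t in a]
def comp(mask,px):
    n,l,s,c=cv2.connectedComponentsWithStats(mask.astype(np.uint8)); 
    i=1+np.argmin(np.linalg.norm(c[1:]-px,axis=1)+1e3*(s[1:,4]<12)); return c[i],s[i,4]
def cap(cam,img,M,d,p0,zoff=0):
    h=J[d][0]+zoff; hsv=cv2.cvtColor(img,cv2.COLOR_BGR2HSV)
    m=(abs(hsv[...,0].astype(int)-108)<14)&(hsv[...,1]>110)&(hsv[...,2]>70)
    f=lambda p: hull_c(cam,M,ring(p[0],p[1],d/2,[h-16,h]))
    c,a=comp(m,f(p0)[0]); r=minimize(lambda p:np.sum((f(p)[0]-c)**2),p0,method="Nelder-Mead")
    return r.x,c,a,f(r.x)[1]
def well(cam,img,M,d,p0):
    g=img.min(2); f=lambda p: hull_c(cam,M,ring(p[0],p[1],(d+14)/2,[17]))
    q,_=f(p0); n,l,s,c=cv2.connectedComponentsWithStats((g<110).astype(np.uint8))
    i=l[int(round(q[1])),int(round(q[0]))]; c,a=c[i],s[i,4]
    r=minimize(lambda p:np.sum((f(p)[0]-c)**2),p0,method="Nelder-Mead"); return r.x,c,a,f(r.x)[1]
E
python3 - <<'E'
from seg import *
for cam in ["top","scene"]:
    im=cv2.imread(f"pics/{cam}0.png"); M=bot.camera_model(cam)
    for d in J:
        for f,p in((cap,J[d][1]),(well,B[d])):
            x,c,a,e=f(cam,im,M,d,np.array(p,float)); print(cam,d,f.__name__,x.round(1),c.round(1),a,round(e))
a=bot.snapshot("wrist"); t=cv2.imread("pics/top0.png")[180:265,360:480]
cv2.imwrite("pics/w0.png",cv2.vconcat([a[:,:],cv2.resize(t,(280,198),interpolation=cv2.INTER_CUBIC) if 0 else cv2.copyMakeBorder(cv2.resize(t,(280,198)),0,0,0,360,cv2.BORDER_CONSTANT)]))
E
```

```text
top 29 cap [ 472.3 -230.3] [400.1 219.5] 78 82
top 29 well [447.9 -74.2] [347.8 226.8] 114 145
top 40 cap [ 457.2 -411.8] [460.9 225.3] 150 165
top 40 well [460.3  81.2] [298.8 222.3] 189 226
top 51 cap [ 624.6 -260.9] [410.6 169.5] 233 243
top 51 well [475.1 233.7] [251.2 217. ] 280 324
top 62 cap [625.3  78.7] [299.1 167.9] 330 338
top 62 well [633.9 -68.5] [346.5 168.6] 386 437
scene 29 cap [ 464.7 -228.9] [214.5 219.4] 146 151
scene 29 well [432.3  76.7] [320.8 192.2] 67757 97
scene 40 cap [ 449.9 -411.8] [125.8 242.4] 309 323
scene 40 well [465.1  76.8] [327.3 197.4] 78 164
scene 51 cap [ 617.5 -260. ] [224.2 259.5] 518 543
scene 51 well [479.6 230.7] [375.2 184.1] 107 201
scene 62 cap [617.8  80.8] [364.7 204.9] 431 456
scene 62 well [638.7 -73.3] [313.4 252.5] 437 617
```

View pics/w0.png

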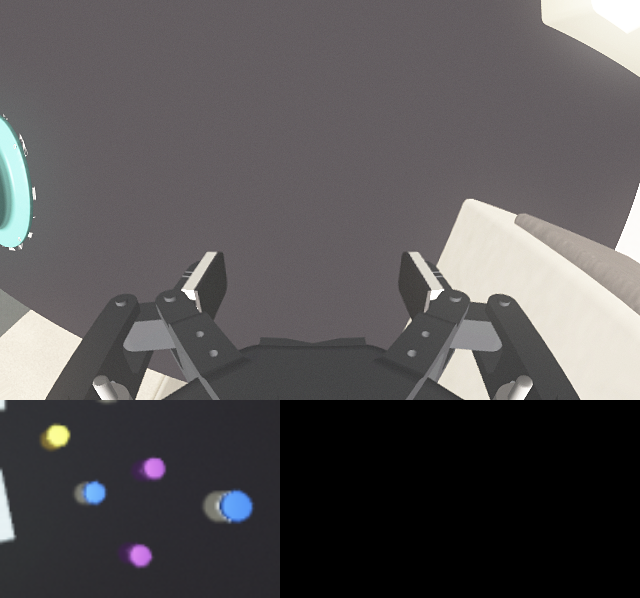

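The crop confirms it: the white jar with the blue cap sits between one yellow and two purple look-alikes. The wrist camera looks past the fingers towards -tool x. I'm aligning the tool with the world axes and approaching.

Call:
{"api": "carry_out", "payload": {"moves": [{"roll": 8, "linear": [0, 0, 0]}, {"roll": 7.9, "linear": [0, 0, 0]}, {"linear": [-2.4, 0, -4.1]}, {"linear": [-2.4, 0, -4.1]}, {"linear": [-2.4, 0, -4.1]}], "fingers": 8.5}}

```text
invalid input at $.moves[2]: expected keys linear, roll
```

Call:
{"api": "carry_out", "payload": {"moves": [{"linear": [-2.4, 0, -4.1]}, {"linear": [-2.4, 0, -4.1]}, {"linear": [-2.4, 0, -4.1]}, {"linear": [-2.4, 0, -4.1]}, {"linear": [-2.4, 0, -4.1]}]}}

```text
invalid input at $.moves[0]: expected keys linear, roll
```

Call:
{"api": "carry_out", "payload": {"moves": [{"roll": 8, "linear": [0, 0, 0]}, {"roll": 7.9, "linear": [0, 0, 0]}, {"linear": [-2.4, 0, -4.1], "roll": 0}, {"linear": [-2.4, 0, -4.1], "roll": 0}, {"linear": [-2.4, 0, -4.1], "roll": 0}], "fingers": 8.5}}

```text
time_s: 1.55
position: [244.0, -476.4, 191.3]
ee_rot: [0.0, -0.707, 0.707, 0.0]
wrist_force: [0.5, -0.5, -0.7]
opening: 85.1
```

Call:
{"api": "carry_out", "payload": {"moves": [{"linear": [-2.4, 0, -4.1], "roll": 0}, {"linear": [-2.4, 0, -4.1], "roll": 0}, {"linear": [-2.4, 0, -4.1], "roll": 0}, {"linear": [-2.4, 0, -4.1], "roll": 0}, {"linear": [-2.4, 0, -4.1], "roll": 0}]}}

```text
time_s: 2.05
position: [364.0, -271.3, 191.7]
ee_rot: [-0.0, -0.707, 0.707, -0.0]
wrist_force: [1.4, -0.9, 0.5]
opening: 84.7
```

```bash
cat > look.py <<'E'
from seg import *
def look(tag,jars=(),wells=(),save=False):
    M=bot.camera_model("wrist"); o=bot.get_obs(); im=bot.snapshot("wrist"); cv2.imwrite(f"pics/{tag}.png",im)
    print(o["time_s"],np.round(o["position"],1))
    for d,p in jars: 
        x,c,a,e=cap("wrist",im,M,d,np.array(p,float)); print("cap",d,x.round(1),c.round(),a,round(e))
    for d,p in wells:
        q=proj("wrist",np.array([*p,17.]),M)
        if 0<q[0]<640 and 0<q[1]<400:
            x,c,a,e=well("wrist",im,M,d,np.array(p,float)); print("well",d,x.round(1),c.round(),a,round(e))
E
python3 - <<'E'
from look import *
look("w1",[(29,(469,-229)),(51,(621,-261)),(40,(454,-412))],[(29,(443,-74)),(62,(636,-70)),(40,(462,79))])
E
```

```text
2.05 [ 364.  -271.3  191.7]
cap 29 [ 477.1 -220.8] [261.  71.] 155 726
cap 51 [ 476.1 -222.1] [261.  71.] 155 2235
cap 40 [ 456.9 -414. ] [449.  97.] 987 1231
well 29 [ 363.1 -260.4] [303. 173.] 37399 1024
well 40 [461.6  80. ] [ 68. 112.] 2 700
```

View pics/w1.png

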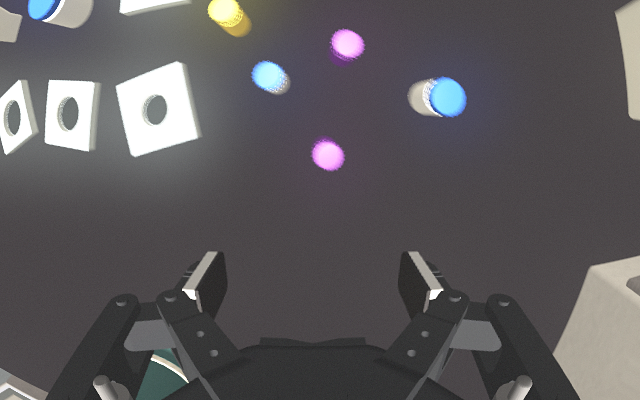

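The picture shows jar29's blue cap near (270,76), jar40 at (448,98), and well29 at (155,109). Purple is at (347,44) and (328,155), yellow at (228,12). The image is brighter than the others, so I'll adapt the thresholds.

```bash
sed -i 's/-108)<14)&(hsv\[...,1\]>110)/-105)<17)\&(hsv[...,1]>70)/; s/(g<110)/(g<th)/; s/g=img.min(2);/g=img.min(2); th=110 if cam!="wrist" else 185;/' seg.py
python3 - <<'E'
from look import *
import look as L
M=bot.camera_model("wrist"); im=cv2.imread("pics/w1.png")
for d,p in((29,(474,-225)),(40,(456,-413))): x,c,a,e=cap("wrist",im,M,d,np.array(p,float)); print(d,x.round(1),c.round(),a,round(e))
for d,p in((29,(443,-74)),(40,(462,80))): x,c,a,e=well("wrist",im,M,d,np.array(p,float)); print(d,x.round(1),c.round(),a,round(e))
E
```

```text
29 [ 477.4 -218.1] [265.  74.] 439 724
40 [ 461.8 -404.8] [447.  97.] 1210 1236
29 [450.3 -69.6] [155. 109.] 524 779
40 [462.3  86.9] [ 68. 113.] 523 698
```

Call:
{"api": "carry_out", "payload": {"moves": [{"linear": [-1.0, 2, -2.3], "roll": 0}, {"linear": [-1.0, 2, -2.2], "roll": 0}, {"linear": [0, 0, 0], "roll": 0}]}}

```text
time_s: 2.4
position: [383.3, -225.0, 149.6]
ee_rot: [-0.002, 0.708, -0.706, 0.001]
wrist_force: [-1.1, 0.2, 1.1]
opening: 85.0
```

```bash
python3 - <<'E'
from look import *
look("w2",[(29,(472,-225))],[(29,(445,-72))])
p=bot.pinpoint("wrist","jar29_mid"); [print(r["score"],r["at"],atz("wrist",r["at"],35).round(1)) for r in p]
cv2.imwrite("pics/w2c.png",cv2.resize(cv2.imread("pics/w2.png")[0:230,60:460],None,fx=1.6,fy=1.6))
E
```

```text
2.4 [ 383.3 -225.   149.6]
cap 29 [ 470.6 -231.6] [321.  93.] 928 938
well 29 [445.8 -78.4] [176. 125.] 1035 1088
0.92 [317.8, 97.1] [ 468.7 -233.3   35. ]
0.83 [274.6, 21.7] [ 544.4 -192.1   35. ]
0.74 [375.2, 179.9] [ 388.2 -291.1   35. ]
```

View pics/w2c.png

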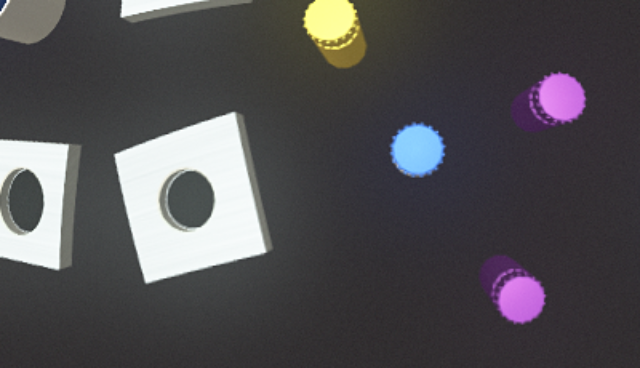

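The crop shows jar29's cap clean at wrist px (321,93), with the purple and yellow jars away from it. The cap fit gives (470.6,-231.6) and well29 gives (445.8,-78.4), with areas that match. I'll move over it and descend.

Call:
{"api": "carry_out", "payload": {"moves": [{"linear": [-4.4, 0, 0.3], "roll": 0}, {"linear": [-4.3, 0, 0.3], "roll": 0}, {"linear": [0, 4, 0], "roll": 0}, {"linear": [0, 4, 0], "roll": 0}, {"linear": [0, 0, 0], "roll": 0}], "fingers": 6.0}}

```text
time_s: 3.0
position: [467.6, -234.0, 68.0]
ee_rot: [-0.002, 0.708, -0.706, -0.002]
wrist_force: [-0.9, 0.1, 0.7]
opening: 59.8
```

Call:
{"api": "carry_out", "payload": {"moves": [{"linear": [-0.3, 2.2, -0.2], "roll": 0}, {"linear": [0, 2.2, 0], "roll": 0}, {"linear": [0, 0, 0], "roll": 0}]}}

```text
time_s: 3.3
position: [472.6, -232.6, 27.5]
ee_rot: [-0.0, 0.707, -0.707, -0.001]
wrist_force: [-0.4, -0.1, -0.1]
opening: 59.8
```

Call:
{"api": "carry_out", "payload": {"moves": [{"linear": [0, 0, 0], "roll": 0}, {"linear": [0, 0, 0], "roll": 0}, {"linear": [0, 0, 0], "roll": 0}, {"linear": [0, 0, 0], "roll": 0}, {"linear": [0, 0, 0], "roll": 0}], "fingers": 2.0, "squeeze": 40}}

```text
time_s: 3.8
position: [475.3, -233.1, 29.9]
ee_rot: [-0.001, -0.706, 0.708, -0.002]
wrist_force: [0.6, -0.6, 18.1]
opening: 19.6
```

Opening reads 19.6 mm, which is under 29, and there is a vertical force, so the grip is suspect. I'll look.

```bash
python3 - <<'E'
from h import *
o=bot.get_obs(); print(o["wrist_force"],o["position"],o["opening"])
w=bot.snapshot("wrist"); s=bot.snapshot("scene"); t=bot.snapshot("top")
print(proj("scene",np.array([472,-232,35.])),proj("top",np.array([472,-232,35.])))
c=cv2.hconcat([cv2.resize(s[150:300,130:330],(400,300)),cv2.resize(t[150:270,340:500],(400,300))])
cv2.imwrite("pics/a3.png",cv2.vconcat([c,cv2.resize(w[:,100:540],(800,727))[0:300]]) )
E
```

```text
[ 0.62928123 -0.62517408 18.09905054] [ 475.29216456 -233.05781795   29.88432461] 19.58424233483104
[216.13551767 230.99633923] [398.91124308 219.74474013]
```

View pics/a3.png

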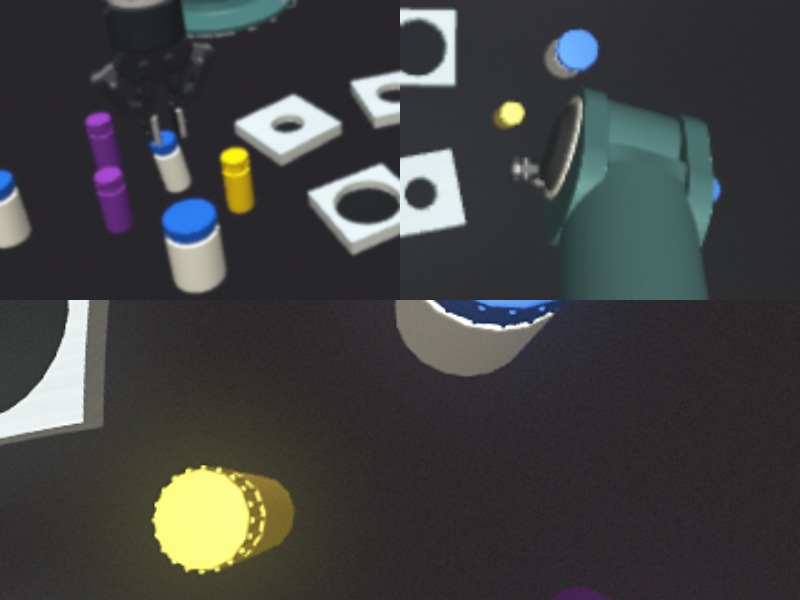

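Picture 5 shows the jar still upright, with the fingertips apparently at cap height. I need a zoom.

```bash
python3 - <<'E'
from h import *
w=bot.snapshot("wrist"); s=bot.snapshot("scene")
for z in (0,30,49,70,100): print(z,proj("scene",np.array([472,-232,float(z)])),proj("wrist",np.array([472,-232,float(z)])))
cv2.imwrite("pics/a4.png",cv2.hconcat([cv2.resize(s[170:260,170:260],(400,400),interpolation=cv2.INTER_CUBIC),cv2.resize(w[140:400,190:450],(400,400))]))
E
```

```text
0 [218.50031792 243.02900301] [310.36716596 217.39152828]
30 [216.47951838 232.74669635] [310.20818709 233.21433376]
49 [215.16104001 226.03796614] [310.08415274 245.76964959]
70 [213.66738923 218.43791719] [309.91910779 262.77986735]
100 [211.4643783  207.22847584] [309.61461953 295.15447617]
```

View pics/a4.png

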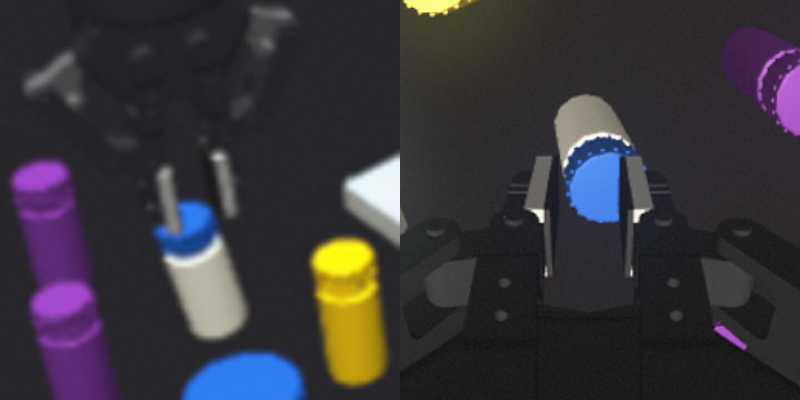

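Picture 6 shows the jar upright and in place. The fingertips seem to be resting at about cap-top height rather than beside the body. I'll work out where the tips really are from the wrist camera geometry.

```bash
python3 - <<'E'
from h import *
M=bot.camera_model("wrist"); print(np.array(M["K"]).round(1).tolist()); o,d=ray("wrist",(320,200),M); ob=bot.get_obs(); p=np.array(ob["position"])
Rt=R.from_quat(ob["ee_rot"]).as_matrix(); print("cam in tool",(Rt.T@(o-p)).round(1),"axis",(Rt.T@d).round(3), "q",np.round(ob["q"],3))
for px,half in (((549/1,0),0),): pass
def tip(px,zt):
    o,d=ray("wrist",px,M); a=Rt.T@(o-p); b=Rt.T@d; s=(zt-a[2])/b[2]; return (a+s*b).round(1)
# closed now: inner faces tips crop->orig
for cx,cy in ((150,158),(222,158)):
    px=(190+cx*260/400,140+cy*260/400); print(px,[tip(px,z) for z in(-9.8,9.8)])
for px,z in(((224,253),-42.6),((401,253),42.6),((224,253),42.6),((401,253),-42.6)): print(px,tip(px,z))
E
```

```text
[[309.7, 0.0, 312.2], [0.0, 309.7, 200.7], [0.0, 0.0, 1.0]]
cam in tool [ -72.8 -181.7    0.2] axis [0.286 0.958 0.025] q [ 0.575  0.474 -0.217  1.973  0.153  0.705 -1.306]
(287.5, 242.7) [array([-20.7, -67.3,  -9.8]), array([-122.8, -291.2,    9.8])]
(334.3, 242.7) [array([-131.1, -309.4,   -9.8]), array([-17. , -59.2,   9.8])]
(224, 253) [ -6.8 -50.3 -42.6]
(401, 253) [ -7.9 -52.5  42.6]
(224, 253) [-138.2 -311.7   42.6]
(401, 253) [-138.3 -312.   -42.6]
```

The wrist geometry, the scene view and the contact force all agree. The real fingertips sit about 40 mm behind the reported TCP, so the tips are resting on the cap at z≈70 while the TCP reads 30. I'll reopen, rise and re-measure before going lower.

Call:
{"api": "carry_out", "payload": {"moves": [{"linear": [0, -1, 0], "roll": 0}, {"linear": [0, -1, 0], "roll": 0}, {"linear": [0, -1, 0], "roll": 0}, {"linear": [0, 0, 0], "roll": 0}], "fingers": 6.5}}

```text
time_s: 4.45
position: [474.1, -232.4, 59.1]
ee_rot: [-0.001, -0.707, 0.707, -0.001]
wrist_force: [0.2, 1.0, -0.2]
opening: 64.7
```

```bash
python3 - <<'E'
from look import *
print(bot.get_obs()["wrist_force"])
look("w5",[(29,(472,-234))])
M=bot.camera_model("wrist"); print("axis col",proj("wrist",np.array([*bot.get_obs()["position"][:2],70.]),M))
s=bot.snapshot("scene"); x,c,a,e=cap("scene",s,bot.camera_model("scene"),29,np.array([465.,-229.])); print("scene",x,a,e)
cv2.imwrite("pics/w5c.png",cv2.hconcat([cv2.imread("pics/w5.png")[100:400,120:520],cv2.resize(s[160:260,150:270],(360,300))]))
E
```

```text
[ 0.22289511  1.02147887 -0.21838466]
4.45 [ 474.1 -232.4   59.1]
cap 29 [ 471.8 -228.9] [306. 234.] 1821 2010
axis col [311.85212508 235.59421211]
scene [ 467.3790998  -225.21842152] 151 151.32572003814857
```

View pics/w5c.png

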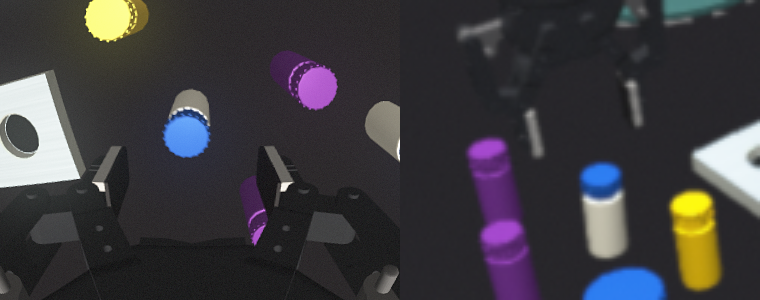

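The jar is upright at (471.8,-228.9). The open tips at TCP z=59 project to z≈100, so the offset of about 40 is confirmed. I'll descend to TCP ≈ -14, which puts the tips at about 26.

Call:
{"api": "carry_out", "payload": {"moves": [{"linear": [0.2, 0, -0.35], "roll": 0}, {"linear": [0, 2.5, 0], "roll": 0}, {"linear": [0, 2.5, 0], "roll": 0}, {"linear": [0, 2.3, 0], "roll": 0}, {"linear": [0, 0, 0], "roll": 0}], "fingers": 5.5}}

```text
time_s: 5.05
position: [469.2, -227.2, -18.3]
ee_rot: [-0.002, 0.708, -0.706, -0.001]
wrist_force: [-1.4, 0.9, 0.4]
opening: 54.6
```

Call:
{"api": "carry_out", "payload": {"moves": [{"linear": [0, 0, 0], "roll": 0}, {"linear": [0, 0, 0], "roll": 0}, {"linear": [0, 0, 0], "roll": 0}, {"linear": [0, 0, 0], "roll": 0}, {"linear": [0, 0, 0], "roll": 0}], "fingers": 2.0, "squeeze": 40}}

```text
time_s: 5.55
position: [472.0, -228.7, -14.7]
ee_rot: [-0.0, -0.707, 0.707, -0.001]
wrist_force: [-1.3, 0.2, 8.3]
opening: 28.4
```

Call:
{"api": "carry_out", "payload": {"moves": [{"linear": [0, -2.5, 0], "roll": 0}, {"linear": [0, -2.5, 0], "roll": 0}, {"linear": [0.8, 0, -5], "roll": 0}, {"linear": [0.9, 0, -5], "roll": 0}, {"linear": [0.9, 0, -5], "roll": 0}]}}

```text
time_s: 6.05
position: [445.3, -79.3, 35.0]
ee_rot: [-0.001, -0.707, 0.707, -0.0]
wrist_force: [1.6, 0.7, 0.4]
opening: 27.6
```

```bash
python3 - <<'E'
from look import *
print(bot.get_obs()["opening"],bot.get_obs()["wrist_force"])
look("w6",[(29,(446,-78))],[(40,(461,82))])
s=bot.snapshot("scene"); sm=bot.camera_model("scene"); x,c,a,e=cap("scene",s,sm,29,np.array([441.,-78.]),51); print("scene",x,c,a,e)
s0=cv2.imread("pics/scene0.png")
x,c,a,e=well("scene",s0,sm,29,np.array([437.,-75.])) ; print(x,c,a,e)
cv2.imwrite("pics/w6c.png",cv2.hconcat([cv2.imread("pics/w6.png")[100:400,120:520],cv2.resize(s[160:260,220:340],(360,300))]))
E
```

```text
27.574646839041204 [1.5641402  0.67156405 0.3866571 ]
6.05 [445.3 -79.3  35. ]
cap 29 [409.1 -78.6] [311. 300.] 4173 2194
well 40 [458.8  80.8] [111. 199.] 2548 2589
scene [438.45807837 -66.30254352] [272.31858407 176.11504425] 113 121.30174640426412
[432.29916272  76.7099901 ] [320.82437239 192.20301961] 67757 97.17898596939631
```

View pics/w6c.png

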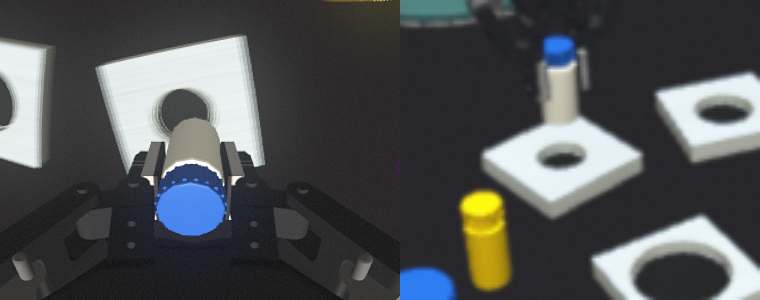

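Picture 8 shows jar29 held upright (opening 28) just above well29. Before lowering I'll cross-check all the well centres from the outer block outlines in the fixed cameras.

```bash
cat > blk.py <<'E'
from seg import *
P={29:(446,-77),40:(460,81),51:(477,231),62:(635,-70)}
for cam in ["top","scene"]:
    im=cv2.imread(f"pics/{cam}0.png"); M=bot.camera_model(cam); g=im.min(2)
    n,l,s,c=cv2.connectedComponentsWithStats((g>(120 if cam=="top" else 95)).astype(np.uint8))
    for d,p in P.items():
        q=proj(cam,np.array([*p,10.]),M); i=1+np.argmin(np.linalg.norm(c[1:]-q,axis=1)+1e3*(s[1:,4]<250))
        hull=cv2.convexHull(np.argwhere(l==i)[:,::-1].astype(np.float32)); m=cv2.moments(hull); b=np.array([m["m10"],m["m01"]])/m["m00"]
        def f(x,th):
            t=th+np.pi/4+np.arange(4)*np.pi/2
            return hull_c(cam,M,[np.array([x[0]+67.9*np.cos(a),x[1]+67.9*np.sin(a),z]) for z in((17,) if 0 else (0,17)) for a in t])
        r=minimize(lambda x:np.sum((f(x,.2)[0]-b)**2),p,method="Nelder-Mead"); print(cam,d,r.x.round(1),round(m["m00"]),round(f(r.x,.2)[1]))
E
python3 blk.py
```

```text
top 29 [447.7 -74.5] 949 926
top 40 [460.3  81.9] 932 919
top 51 [475.2 236.5] 940 933
top 62 [636.3 -68.6] 893 915
scene 29 [443.3 -74.1] 1110 1071
scene 40 [456.9  83.9] 927 912
scene 51 [470.6 237.7] 819 788
scene 62 [631.8 -68.6] 1634 1593
```

Call:
{"api": "carry_out", "payload": {"moves": [{"linear": [0, 0, -0.3], "roll": 0}, {"linear": [0, 1.5, 0], "roll": 0}, {"linear": [0, 1.5, 0], "roll": 0}, {"linear": [0, 0.8, 0], "roll": 0}, {"linear": [0, 0.3, 0], "roll": 0}]}}

```text
time_s: 6.65
position: [445.4, -78.2, -7.2]
ee_rot: [-0.0, 0.707, -0.707, -0.001]
wrist_force: [0.8, -0.3, -0.4]
opening: 27.8
```

Call:
{"api": "carry_out", "payload": {"moves": [{"linear": [0, 0.1, 0], "roll": 0}, {"linear": [0, 0.1, 0], "roll": 0}, {"linear": [0, 0.1, 0], "roll": 0}]}}

```text
time_s: 6.95
position: [445.9, -77.8, -9.3]
ee_rot: [-0.0, -0.707, 0.707, -0.0]
wrist_force: [0.4, -0.3, -0.2]
opening: 27.4
```

Call:
{"api": "carry_out", "payload": {"moves": [{"linear": [0, 0.1, 0], "roll": 0}, {"linear": [0, 0.1, 0], "roll": 0}, {"linear": [0, 0, 0], "roll": 0}]}}

```text
time_s: 7.25
position: [446.6, -78.5, -10.4]
ee_rot: [-0.001, -0.707, 0.708, -0.0]
wrist_force: [-4.6, -4.7, 24.3]
opening: 27.6
```

Contact with the well floor. Open the fingers gently, then rise.

Call:
{"api": "carry_out", "payload": {"moves": [{"linear": [0, -0.2, 0], "roll": 0}, {"linear": [0, 0, 0], "roll": 0}, {"linear": [0, 0, 0], "roll": 0}], "fingers": 5.5}}

```text
time_s: 7.55
position: [445.7, -77.6, -9.5]
ee_rot: [-0.0, 0.707, -0.707, 0.0]
wrist_force: [-0.1, 0.0, 0.4]
opening: 55.0
```

Call:
{"api": "carry_out", "payload": {"moves": [{"linear": [0, -4, 0], "roll": 0}, {"linear": [0, -4, 0], "roll": 0}, {"linear": [0, -4, 0], "roll": 0}, {"linear": [1.6, 0, 4.6], "roll": 0}, {"linear": [1.6, 0, 4.6], "roll": 0}]}}

```text
time_s: 8.05
position: [414.1, -170.4, 111.6]
ee_rot: [0.0, -0.707, 0.707, -0.002]
wrist_force: [1.1, -1.6, 0.1]
opening: 54.8
```

Call:
{"api": "carry_out", "payload": {"moves": [{"linear": [0.9, 0, 4.9], "roll": 0}, {"linear": [0.9, 0, 4.9], "roll": 0}, {"linear": [0.9, 0, 4.9], "roll": 0}, {"linear": [0.9, 0, 4.9], "roll": 0}, {"linear": [0.8, 0, 4.6], "roll": 0}], "fingers": 8.0}}

```text
time_s: 8.55
position: [368.7, -413.8, 110.2]
ee_rot: [0.0, -0.707, 0.707, 0.0]
wrist_force: [0.9, 0.5, 0.3]
opening: 80.2
```

Call:
{"api": "carry_out", "payload": {"moves": [{"linear": [0, 0, 0], "roll": 0}, {"linear": [0, 0, 0], "roll": 0}, {"linear": [0, 0, 0], "roll": 0}]}}

```text
time_s: 8.85
position: [370.1, -410.5, 110.1]
ee_rot: [-0.001, 0.707, -0.707, 0.0]
wrist_force: [0.5, 0.7, 0.3]
opening: 79.8
```

```bash
python3 - <<'E'
from look import *
look("w7",[(40,(457,-412))])
for cam in("top","scene"):
    s=bot.snapshot(cam); cv2.imwrite(f"pics/{cam}7.png",s); x,c,a,e=cap(cam,s,bot.camera_model(cam),29,np.array([445.,-76.]),5); print(cam,x,c,a,e)
a=cv2.imread("pics/scene7.png")[170:250,230:330]; cv2.imwrite("pics/s7c.png",cv2.hconcat([cv2.resize(a,(375,300)),cv2.resize(cv2.imread("pics/top7.png")[190:250,310:385],(375,300))]))
E
```

```text
8.85 [ 370.1 -410.5  110.1]
cap 40 [ 446.6 -401.3] [299. 105.] 162 2550
top [446.89207198 -76.09853794] [349.32911392 227.17721519] 79 75.02784005110152
scene [439.35650429 -74.78890476] [270.8699187  193.37398374] 123 118.69560803915374
```

View pics/s7c.png

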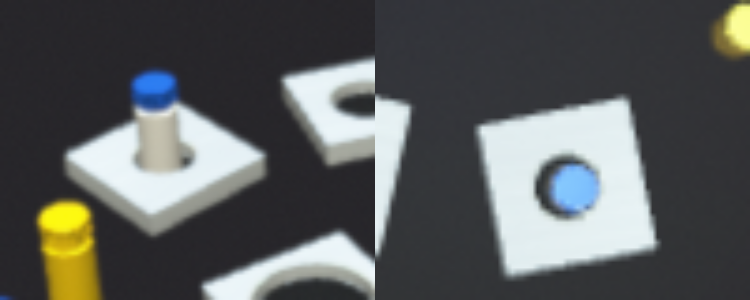

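Picture 9 shows jar29 standing upright in its well. The wrist cap mask for jar40 is poor, so I'll check its colours.

```bash
python3 - <<'E'
from look import *
im=cv2.imread("pics/w7.png"); h=cv2.cvtColor(im,cv2.COLOR_BGR2HSV); print(h[105:108,305:350:5].tolist()[0])
M=bot.camera_model("wrist"); print(proj("wrist",np.array([457,-412,74.]),M))
bot.snapshot("wrist")
for r in bot.pinpoint("wrist","jar40_mid"): print(r, atz("wrist",r["at"],37).round(1))
print(bot.search_frame("wrist","jar40_mid"))
E
```

```text
[[90, 15, 255], [90, 15, 255], [90, 15, 255], [90, 17, 255], [90, 16, 255], [90, 19, 255], [90, 20, 255], [90, 58, 255], [110, 68, 142]]
[314.13325777  90.52036875]
[{'bbox': [286.5, 68.4, 57.4, 51.1], 'score': 0.78}]
```

```bash
sed -i 's/^    m=(abs.*/    m=(abs(hsv[...,0].astype(int)-105)<17)\&(hsv[...,1]>70)\&(hsv[...,2]>70)\n    if cam=="wrist": m|=(img[...,0].astype(int)-img[...,2]>11)\&(hsv[...,2]>120)/' seg.py
python3 - <<'E'
from look import *
M=bot.camera_model("wrist")
x,c,a,e=cap("wrist",cv2.imread("pics/w7.png"),M,40,np.array([457.,-412])); print(x,c,a,e)
look("w8",[(40,(457,-412))])
E
```

```text
[ 453.98810716 -415.56474845] [318.34872676  94.60347615] 9896 2546.4259830187075
9.15 [ 370.  -411.2  110.5]
cap 40 [ 454.2 -415.3] [318.  94.] 9794 2547
```

Call:
{"api": "carry_out", "payload": {"moves": [{"linear": [-4.3, 0, 0.1], "roll": 0}, {"linear": [-4.2, 0, 0.1], "roll": 0}, {"linear": [0, 0, 0], "roll": 0}, {"linear": [0, 3, 0], "roll": 0}, {"linear": [0, 0, 0], "roll": 0}], "fingers": 7.2}}

```text
time_s: 9.7
position: [453.2, -412.2, 77.4]
ee_rot: [-0.002, 0.708, -0.706, -0.001]
wrist_force: [-1.2, 0.3, -0.4]
opening: 72.2
```

```bash
python3 - <<'E'
from look import *
look("w9",[(40,(455,-413))])
s=bot.snapshot("scene"); w=cv2.imread("pics/w9.png")
cv2.imwrite("pics/w9c.png",cv2.hconcat([w[100:400,120:520],cv2.resize(s[180:300,70:190],(300,300))]))
E
```

```text
9.7 [ 453.2 -412.2   77.4]
cap 40 [ 450.6 -414.5] [315. 226.] 6748 3127
```

View pics/w9c.png

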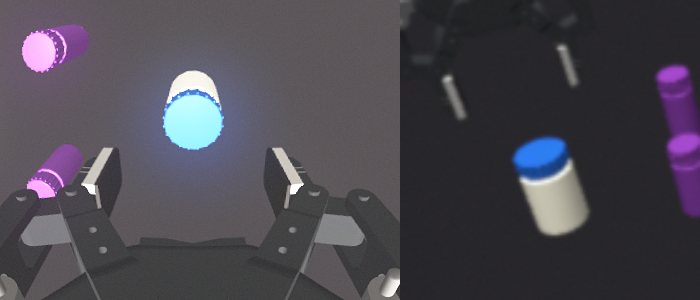

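Picture 10 shows jar40's cap centred between the fingers, px (313,221). Descend and grip.

Call:
{"api": "carry_out", "payload": {"moves": [{"linear": [0, 3, 0.1], "roll": 0}, {"linear": [0, 3, 0], "roll": 0}, {"linear": [0, 3, 0], "roll": 0}, {"linear": [0, 0.3, 0], "roll": 0}, {"linear": [0, 0, 0], "roll": 0}]}}

```text
time_s: 10.3
position: [454.9, -415.0, -11.6]
ee_rot: [-0.0, -0.707, 0.707, -0.0]
wrist_force: [0.9, 0.2, 0.9]
opening: 72.0
```

Call:
{"api": "carry_out", "payload": {"moves": [{"linear": [0, 0, 0], "roll": 0}, {"linear": [0, 0, 0], "roll": 0}, {"linear": [0, 0, 0], "roll": 0}, {"linear": [0, 0, 0], "roll": 0}, {"linear": [0, 0, 0], "roll": 0}], "fingers": 3.0}}

```text
time_s: 10.8
position: [455.5, -415.3, -10.8]
ee_rot: [-0.0, -0.707, 0.708, -0.001]
wrist_force: [-2.2, 2.4, 11.7]
opening: 38.9
```

Call:
{"api": "carry_out", "payload": {"moves": [{"linear": [0, -3, 0], "roll": 0}, {"linear": [0, -4, 0], "roll": 0}, {"linear": [0, -4, 0], "roll": 0}, {"linear": [0, -1, -4.5], "roll": 0}, {"linear": [0, 0, -5], "roll": 0}]}}

```text
time_s: 11.3
position: [455.4, -320.4, 110.2]
ee_rot: [-0.002, -0.706, 0.708, -0.0]
wrist_force: [2.7, 0.4, -1.0]
opening: 38.5
```

Call:
{"api": "carry_out", "payload": {"moves": [{"linear": [0, 0, -5], "roll": 0}, {"linear": [-0.2, 0, -5], "roll": 0}, {"linear": [-0.2, 0, -5], "roll": 0}, {"linear": [-0.1, 0, -5], "roll": 0}, {"linear": [0, 0, -5], "roll": 0}]}}

```text
time_s: 11.8
position: [459.7, -68.0, 108.4]
ee_rot: [-0.001, -0.707, 0.707, -0.001]
wrist_force: [0.4, 0.2, -0.5]
opening: 38.8
```

Call:
{"api": "carry_out", "payload": {"moves": [{"linear": [0, 0, -5], "roll": 0}, {"linear": [0, 0, -5], "roll": 0}, {"linear": [0, 0, -4], "roll": 0}, {"linear": [0, 0, 0], "roll": 0}, {"linear": [0, 0, 0], "roll": 0}]}}

```text
time_s: 12.3
position: [459.8, 70.9, 108.1]
ee_rot: [0.0, -0.707, 0.707, -0.001]
wrist_force: [-0.2, -0.9, -1.1]
opening: 38.7
```

Call:
{"api": "carry_out", "payload": {"moves": [{"linear": [0, 2.5, -1.1], "roll": 0}, {"linear": [0, 3, 0], "roll": 0}, {"linear": [0, 2.5, 0], "roll": 0}, {"linear": [0, 1, 0], "roll": 0}, {"linear": [0, 0, 0], "roll": 0}]}}

```text
time_s: 12.8
position: [459.1, 80.3, 16.9]
ee_rot: [0.0, -0.707, 0.707, 0.001]
wrist_force: [-0.2, -0.5, -0.4]
opening: 38.9
```

```bash
python3 - <<'E'
from look import *
ob=bot.get_obs(); z=ob["position"][2]+11; print(ob["position"],z)
for cam in("top","scene"):
    s=bot.snapshot(cam); cv2.imwrite(f"pics/{cam}8.png",s); x,c,a,e=cap(cam,s,bot.camera_model(cam),40,np.array([457.,82.]),z); print(cam,x,c,a,e)
look("w10",[],[(51,(475,234)),(62,(635,-69))])
a=cv2.imread("pics/scene8.png")[140:220,280:380]; cv2.imwrite("pics/s8c.png",cv2.hconcat([cv2.resize(a,(375,300)),cv2.imread("pics/w10.png")[100:400,120:520]]))
E
```

```text
[459.14179002  80.33352594  16.88139769] 27.881397692062357
top [472.39775131  91.20748513] [293.42307692 217.80769231] 26 148.82994371885434
scene [455.37816687  89.09276099] [329.17605634 169.50704225] 142 166.22585396957584
12.9 [460.2  80.9  18.3]
well 51 [474.3 231. ] [109. 204.] 4141 4305
```

View pics/s8c.png

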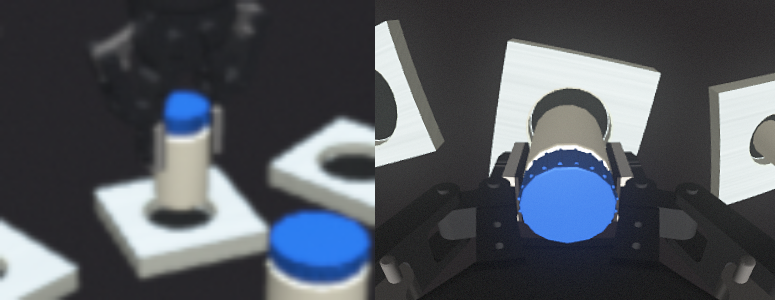

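Picture 11 shows jar40 upright, directly over its well. Lowering.

Call:
{"api": "carry_out", "payload": {"moves": [{"linear": [0, 1, 0], "roll": 0}, {"linear": [0, 0.7, 0], "roll": 0}, {"linear": [0, 0.4, 0], "roll": 0}, {"linear": [0, 0.1, 0], "roll": 0}, {"linear": [0, 0.1, 0], "roll": 0}]}}

```text
time_s: 13.45
position: [459.5, 81.4, -5.7]
ee_rot: [-0.0, 0.707, -0.707, 0.0]
wrist_force: [-0.0, -0.2, 3.3]
opening: 38.4
```

Call:
{"api": "carry_out", "payload": {"moves": [{"linear": [0, 0.1, 0], "roll": 0}, {"linear": [0, 0, 0], "roll": 0}]}}

```text
time_s: 13.65
position: [459.7, 81.4, -5.8]
ee_rot: [0.0, -0.707, 0.707, -0.0]
wrist_force: [-7.9, -1.0, 21.5]
opening: 38.6
```

Call:
{"api": "carry_out", "payload": {"moves": [{"linear": [0, -0.1, 0], "roll": 0}, {"linear": [0, 0, 0], "roll": 0}, {"linear": [0, 0, 0], "roll": 0}], "fingers": 6.6}}

```text
time_s: 13.95
position: [459.7, 81.3, -5.6]
ee_rot: [-0.0, 0.707, -0.707, 0.0]
wrist_force: [-0.1, -0.5, -0.5]
opening: 66.0
```

Call:
{"api": "carry_out", "payload": {"moves": [{"linear": [0, -4, 0], "roll": 0}, {"linear": [0, -4, 0], "roll": 0}, {"linear": [0, -4, 0], "roll": 0}, {"linear": [-1.1, 0, 4.8], "roll": 0}, {"linear": [-1.1, 0, 4.8], "roll": 0}]}}

```text
time_s: 14.45
position: [482.6, -15.3, 115.8]
ee_rot: [0.0, -0.707, 0.707, -0.002]
wrist_force: [0.7, 0.1, -0.3]
opening: 65.8
```

Call:
{"api": "carry_out", "payload": {"moves": [{"linear": [-1.1, 0, 4.8], "roll": 0}, {"linear": [-1.1, 0, 4.8], "roll": 0}, {"linear": [-1.1, 0, 4.8], "roll": 0}, {"linear": [-1.1, 0, 4.8], "roll": 0}, {"linear": [-1.1, 0, 4.8], "roll": 0}], "fingers": 8.5}}

```text
time_s: 14.95
position: [536.7, -256.8, 114.3]
ee_rot: [0.0, -0.707, 0.707, -0.0]
wrist_force: [1.4, 1.4, 0.9]
opening: 85.1
```

Call:
{"api": "carry_out", "payload": {"moves": [{"linear": [0, 0, 0.7], "roll": 0}, {"linear": [0, 0, 0], "roll": 0}, {"linear": [0, 0, 0], "roll": 0}]}}

```text
time_s: 15.25
position: [536.6, -260.4, 114.1]
ee_rot: [-0.001, 0.707, -0.707, 0.0]
wrist_force: [-0.2, 0.6, -0.0]
opening: 85.0
```

```bash
python3 - <<'E'
from look import *
look("w11",[(51,(622,-262))],[(62,(635,-69))])
for n,z in(("jar51_mid",39),("block62_well",5)):
  for r in bot.pinpoint("wrist",n): print(n,r, atz("wrist",r["at"],z).round(1))
for cam in("top","scene"):
    s=bot.snapshot(cam); x,c,a,e=cap(cam,s,bot.camera_model(cam),40,np.array([457.,82.]),5); print(cam,x,c,a,e)
E
```

```text
15.25 [ 536.6 -260.4  114.1]
cap 51 [ 621.5 -265. ] [319.  93.] 10380 4141
well 62 [633.  -73.5] [128.  98.] 3171 3424
block62_well {'at': [131.5, 98.9], 'score': 0.61} [632.2 -72.3   5. ]
top [460.85711731  83.06364091] [296.74100719 221.84172662] 139 142.41781140188687
scene [454.09559417  87.28307585] [328.34117647 177.15294118] 170 164.31431043054909
```

Call:
{"api": "carry_out", "payload": {"moves": [{"linear": [-4.3, 0, 0.2], "roll": 0}, {"linear": [-4.2, 0, 0.1], "roll": 0}, {"linear": [0, 0, 0], "roll": 0}, {"linear": [0, 3, 0], "roll": 0}, {"linear": [0, 0, 0], "roll": 0}]}}

```text
time_s: 16.0
position: [619.6, -263.5, 81.1]
ee_rot: [-0.002, 0.708, -0.706, -0.001]
wrist_force: [-2.3, 1.0, 0.6]
opening: 85.0
```

```bash
python3 - <<'E'
from look import *
look("w12",[(51,(622,-264))])
M=bot.camera_model("wrist"); p=bot.get_obs()["position"]; print("axis",proj("wrist",np.array([p[0],p[1],78.]),M))
im=cv2.imread("pics/w12.png"); g=(im[...,0].astype(int)-im[...,2]); print((g[150:290:8,230:400:8]).tolist()[8])
print(bot.search_frame("wrist","jar51_mid"))
cv2.imwrite("pics/w12c.png",im[100:400,120:520])
E
```

```text
16.0 [ 619.6 -263.5   81.1]
cap 51 [ 615.6 -265. ] [314. 228.] 8495 4879
axis [311.91089158 225.35209657]
[9, 14, 21, 26, 33, 62, 96, 96, 95, 96, 95, 94, 97, 100, 102, 45, 41, 33, 26, 20, 13, 10]
[{'bbox': [270.8, 166.6, 78.7, 90.1], 'score': 0.75}, {'bbox': [72.4, 131.7, 94.2, 105.3], 'score': 0.29}]
```

View pics/w12c.png

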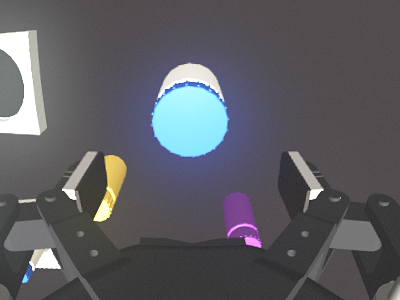

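Picture 12 shows jar51's cap disc centred between the fingers at px (310,221). The neighbours are clear. Descend.

Call:
{"api": "carry_out", "payload": {"moves": [{"linear": [-0.2, 3, -0.1], "roll": 0}, {"linear": [0, 3, 0], "roll": 0}, {"linear": [0, 2.5, 0], "roll": 0}, {"linear": [0, 0.7, 0], "roll": 0}, {"linear": [0, 0, 0], "roll": 0}]}}

```text
time_s: 16.6
position: [623.7, -263.7, -7.1]
ee_rot: [-0.0, 0.707, -0.707, 0.0]
wrist_force: [-0.2, 0.3, 1.3]
opening: 85.1
```

Call:
{"api": "carry_out", "payload": {"moves": [{"linear": [0, 0, 0], "roll": 0}, {"linear": [0, 0, 0], "roll": 0}, {"linear": [0, 0, 0], "roll": 0}, {"linear": [0, 0, 0], "roll": 0}, {"linear": [0, 0, 0], "roll": 0}], "fingers": 4.0, "squeeze": 50}}

```text
time_s: 17.1
position: [624.6, -264.0, -5.7]
ee_rot: [-0.001, -0.707, 0.707, -0.001]
wrist_force: [-3.1, -0.1, 13.5]
opening: 49.7
```

Call:
{"api": "carry_out", "payload": {"moves": [{"linear": [0, -3, 0], "roll": 0}, {"linear": [0, -4, 0], "roll": 0}, {"linear": [0, -4, 0], "roll": 0}, {"linear": [1.4, -1, -4.5], "roll": 0}, {"linear": [1.4, 0, -4.7], "roll": 0}]}}

```text
time_s: 17.6
position: [596.4, -172.1, 115.2]
ee_rot: [-0.002, -0.707, 0.708, -0.001]
wrist_force: [1.7, 2.1, -2.0]
opening: 49.3
```

Call:
{"api": "carry_out", "payload": {"moves": [{"linear": [1.4, 0, -4.7], "roll": 0}, {"linear": [1.4, 0, -4.7], "roll": 0}, {"linear": [1.4, 0, -4.7], "roll": 0}, {"linear": [1.4, 0, -4.7], "roll": 0}, {"linear": [1.4, 0, -4.7], "roll": 0}]}}

```text
time_s: 18.1
position: [525.0, 65.0, 113.3]
ee_rot: [-0.0, -0.707, 0.707, -0.001]
wrist_force: [1.0, 0.4, -1.1]
opening: 49.5
```

Call:
{"api": "carry_out", "payload": {"moves": [{"linear": [1.4, 0, -4.7], "roll": 0}, {"linear": [1.4, 0, -4.7], "roll": 0}, {"linear": [1.4, 0, -4.5], "roll": 0}, {"linear": [0, 0, 0], "roll": 0}, {"linear": [0, 0, 0], "roll": 0}]}}

```text
time_s: 18.6
position: [483.3, 203.3, 113.0]
ee_rot: [-0.001, 0.707, -0.707, 0.001]
wrist_force: [-0.0, -0.6, -1.4]
opening: 49.4
```

```bash
python3 - <<'E'
from look import *
look("w13",[],[(51,(475,233))])
E
```

```text
18.6 [483.3 203.3 113. ]
well 51 [469.4 203. ] [312. 203.] 236419 3553
```

Call:
{"api": "carry_out", "payload": {"moves": [{"linear": [0.7, 1, -3], "roll": 0}, {"linear": [0, 3, 0], "roll": 0}, {"linear": [0, 3, 0], "roll": 0}, {"linear": [0, 2, 0], "roll": 0}, {"linear": [0, 0, 0], "roll": 0}]}}

```text
time_s: 19.15
position: [475.7, 230.2, 20.4]
ee_rot: [0.001, -0.706, 0.708, 0.002]
wrist_force: [0.4, 0.1, -0.5]
opening: 49.3
```

```bash
python3 - <<'E'
from look import *
look("w14"); s=bot.snapshot("scene"); t=bot.snapshot("top")
M=bot.camera_model("wrist"); p=bot.get_obs()["position"]; 
# overlay predicted foot circle (shifted to well floor) on wrist
im=cv2.imread("pics/w14.png")
for x,y,r,z,col in((p[0]-1.5,p[1],25.5,p[2]+6.5,(0,0,255)),(474.5,233.5,32.5,17,(0,255,0))):
    cv2.polylines(im,[np.int32([proj("wrist",q,M) for q in ring(x,y,r,[z])])],True,col,1)
cv2.imwrite("pics/s14c.png",cv2.hconcat([cv2.resize(s[130:210,330:430],(375,300)),im[100:400,120:520]]))
E
```

```text
19.15 [475.7 230.2  20.4]
```

View pics/s14c.png

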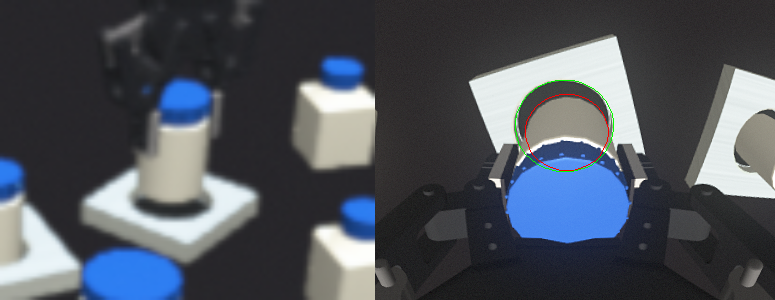

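Picture 13 shows jar51 over its well, with the green circle fitting the rim and the red one fitting the foot. I'll nudge +2 mm in y and lower.

Call:
{"api": "carry_out", "payload": {"moves": [{"linear": [0, 0.7, -0.2], "roll": 0}, {"linear": [0, 0.7, 0], "roll": 0}, {"linear": [0, 0.5, 0], "roll": 0}, {"linear": [0, 0.2, 0], "roll": 0}, {"linear": [0, 0.1, 0], "roll": 0}]}}

```text
time_s: 19.8
position: [476.4, 234.2, 0.1]
ee_rot: [0.0, -0.707, 0.707, 0.0]
wrist_force: [0.1, -0.2, -1.0]
opening: 49.4
```

Call:
{"api": "carry_out", "payload": {"moves": [{"linear": [0, 0.1, 0], "roll": 0}, {"linear": [0, 0, 0], "roll": 0}]}}

```text
time_s: 20.0
position: [476.6, 234.4, -0.5]
ee_rot: [-0.0, 0.707, -0.707, 0.0]
wrist_force: [-0.3, 1.1, 0.1]
opening: 49.4
```

Call:
{"api": "carry_out", "payload": {"moves": [{"linear": [0, 0.1, 0], "roll": 0}, {"linear": [0, 0.1, 0], "roll": 0}, {"linear": [0, 0, 0], "roll": 0}]}}

```text
time_s: 20.3
position: [476.9, 234.4, -0.8]
ee_rot: [-0.0, -0.707, 0.707, -0.0]
wrist_force: [-11.7, -6.5, 38.6]
opening: 49.6
```

Call:
{"api": "carry_out", "payload": {"moves": [{"linear": [0, -0.1, 0], "roll": 0}, {"linear": [0, -0.1, 0], "roll": 0}]}}

```text
time_s: 20.5
position: [476.7, 234.3, -0.3]
ee_rot: [0.0, 0.707, -0.707, 0.0]
wrist_force: [0.7, 0.2, -2.1]
opening: 49.4
```

Call:
{"api": "carry_out", "payload": {"moves": [{"linear": [0, 0, 0], "roll": 0}, {"linear": [0, 0, 0], "roll": 0}, {"linear": [0, 0, 0], "roll": 0}, {"linear": [0, -2, 0], "roll": 0}, {"linear": [0, -4, 0], "roll": 0}], "fingers": 8.0}}

```text
time_s: 21.0
position: [474.9, 233.5, 57.9]
ee_rot: [0.002, -0.707, 0.708, 0.001]
wrist_force: [0.9, 0.8, -0.0]
opening: 80.3
```

Call:
{"api": "carry_out", "payload": {"moves": [{"linear": [0, -5, 0], "roll": 0}, {"linear": [-1.5, -1, 3.9], "roll": 0}, {"linear": [-1.5, 0, 3.9], "roll": 0}, {"linear": [-1.5, 0, 3.9], "roll": 0}, {"linear": [-1.5, 0, 3.9], "roll": 0}], "fingers": 8.5}}

```text
time_s: 21.5
position: [537.0, 76.6, 119.6]
ee_rot: [-0.0, 0.707, -0.707, 0.0]
wrist_force: [0.0, -0.1, -0.5]
opening: 85.1
```

Call:
{"api": "carry_out", "payload": {"moves": [{"linear": [0, 0, 0], "roll": 0}, {"linear": [0, 0, 0], "roll": 0}, {"linear": [0, 0, 0], "roll": 0}]}}

```text
time_s: 21.8
position: [536.2, 79.4, 119.3]
ee_rot: [-0.001, 0.707, -0.707, 0.0]
wrist_force: [0.3, 1.0, 0.0]
opening: 85.4
```

```bash
python3 - <<'E'
from look import *
look("w15",[(62,(623,78))],[(62,(635,-69))])
for n,z in(("jar62_mid",41),("block62_well",5)):
  for r in bot.pinpoint("wrist",n): print(n,r, atz("wrist",r["at"],z).round(1))
print(bot.search_frame("wrist","jar62_mid"))
for cam in("top","scene"):
    s=bot.snapshot(cam); x,c,a,e=cap(cam,s,bot.camera_model(cam),51,np.array([475.,233.]),5); print(cam,x,c,a,e)
E
```

```text
21.8 [536.2  79.4 119.3]
cap 62 [620.3  72.4] [322.  95.] 9468 6025
well 62 [633. -70.] [463.  94.] 3804 3913
block62_well {'at': [462.2, 95.1], 'score': 0.77} [632.4 -72.8   5. ]
[{'bbox': [273.0, 50.3, 92.4, 85.0], 'score': 0.81}]
top [475.9095337  236.62824094] [246.12946429 216.1875    ] 224 240.58808857784607
scene [468.14455838 241.72084941] [376.97685185 163.375     ] 216 209.27551241312176
```

Call:
{"api": "carry_out", "payload": {"moves": [{"linear": [-4.3, 0, 0.2], "roll": 0}, {"linear": [-4.2, 0, 0.1], "roll": 0}, {"linear": [0, 3, 0], "roll": 0}, {"linear": [0, 0, 0], "roll": 0}, {"linear": [0, 0, 0], "roll": 0}]}}

```text
time_s: 22.6
position: [620.6, 75.7, 89.3]
ee_rot: [-0.001, 0.707, -0.707, -0.0]
wrist_force: [-0.2, 0.4, 0.9]
opening: 85.2
```

```bash
python3 - <<'E'
from look import *
look("w16",[(62,(621,76))])
M=bot.camera_model("wrist"); p=bot.get_obs()["position"]
im=cv2.imread("pics/w16.png"); cv2.polylines(im,[np.int32([proj("wrist",q,M) for q in ring(p[0],p[1],31,[82])])],True,(0,0,255),1)
print(proj("wrist",np.array([p[0]+10,p[1],82])),proj("wrist",np.array([p[0],p[1]+10,82])),proj("wrist",np.array([p[0],p[1],82])))
cv2.imwrite("pics/w16c.png",cv2.resize(im[120:320,180:460],None,fx=2,fy=2))
E
```

```text
22.6 [620.6  75.7  89.3]
cap 62 [618.6  73.2] [315. 222.] 8887 6805
[311.93288674 209.18985998] [296.68955433 223.61805577] [311.92039632 223.65381904]
```

View pics/w16c.png

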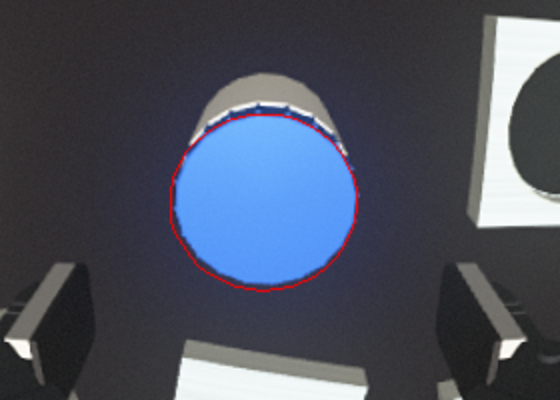

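Picture 14 shows jar62's cap coinciding with the circle predicted under the tool axis, within 1 mm. Descend.

Call:
{"api": "carry_out", "payload": {"moves": [{"linear": [-0.1, 3, 0.1], "roll": 0}, {"linear": [0, 3, 0], "roll": 0}, {"linear": [0, 2.6, 0], "roll": 0}, {"linear": [0, 1, 0], "roll": 0}, {"linear": [0, 0, 0], "roll": 0}]}}

```text
time_s: 23.15
position: [622.1, 74.4, -6.5]
ee_rot: [0.0, -0.707, 0.707, 0.0]
wrist_force: [-0.9, 0.8, 0.1]
opening: 84.9
```

Call:
{"api": "carry_out", "payload": {"moves": [{"linear": [0, 0, 0], "roll": 0}, {"linear": [0, 0, 0], "roll": 0}, {"linear": [0, 0, 0], "roll": 0}, {"linear": [0, 0, 0], "roll": 0}, {"linear": [0, 0, 0], "roll": 0}], "fingers": 5.0, "squeeze": 60}}

```text
time_s: 23.65
position: [623.7, 74.6, -4.2]
ee_rot: [0.001, 0.707, -0.707, 0.001]
wrist_force: [-4.3, -0.6, 14.6]
opening: 60.4
```

Call:
{"api": "carry_out", "payload": {"moves": [{"linear": [0, -2, 0], "roll": 0}, {"linear": [0, -3, 0], "roll": 0}, {"linear": [-0.4, 0, 4.8], "roll": 0}, {"linear": [-0.4, 0, 4.8], "roll": 0}, {"linear": [-0.4, 0, 4.8], "roll": 0}]}}

```text
time_s: 24.15
position: [635.1, -71.4, 44.9]
ee_rot: [-0.0, -0.707, 0.707, -0.001]
wrist_force: [0.3, 0.4, -2.7]
opening: 60.5
```

Call:
{"api": "carry_out", "payload": {"moves": [{"linear": [0, 0, 0], "roll": 0}, {"linear": [0, 2, 0], "roll": 0}, {"linear": [0, 0, 0], "roll": 0}]}}

```text
time_s: 24.45
position: [633.5, -69.7, 22.4]
ee_rot: [-0.001, 0.707, -0.707, -0.001]
wrist_force: [-0.9, 0.4, -2.6]
opening: 59.9
```

```bash
python3 - <<'E'
from look import *
look("w17"); s=bot.snapshot("scene")
M=bot.camera_model("wrist"); p=bot.get_obs()["position"]; im=cv2.imread("pics/w17.png")
for x,y,r,z,col in((p[0]-1.5,p[1],31,p[2]+5,(0,0,255)),(634,-69.5,38,17,(0,255,0))):
    cv2.polylines(im,[np.int32([proj("wrist",q,M) for q in ring(x,y,r,[z])])],True,col,1)
cv2.imwrite("pics/s17c.png",cv2.hconcat([cv2.resize(s[180:280,260:385],(375,300)),im[100:400,120:520]]))
E
```

```text
24.45 [633.5 -69.7  22.4]
```

View pics/s17c.png

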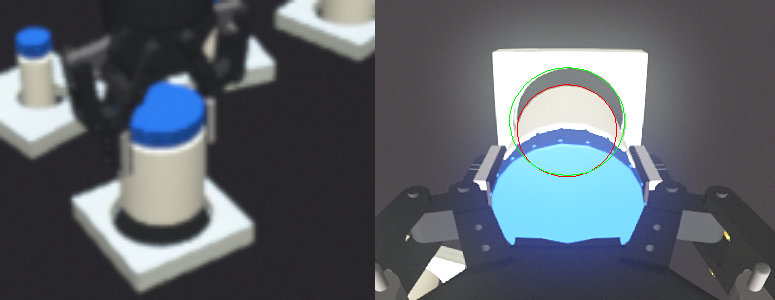

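Picture 15 shows jar62 over well62, aligned. Lowering.

Call:
{"api": "carry_out", "payload": {"moves": [{"linear": [-0.1, 0.8, 0], "roll": 0}, {"linear": [0, 0.7, 0], "roll": 0}, {"linear": [0, 0.4, 0], "roll": 0}, {"linear": [0, 0.1, 0], "roll": 0}, {"linear": [0, 0.1, 0], "roll": 0}]}}

```text
time_s: 25.05
position: [635.6, -69.6, 2.2]
ee_rot: [-0.0, 0.707, -0.707, 0.0]
wrist_force: [0.1, 0.0, -1.6]
opening: 60.2
```

Call:
{"api": "carry_out", "payload": {"moves": [{"linear": [0, 0.1, 0], "roll": 0}, {"linear": [0, 0, 0], "roll": 0}]}}

```text
time_s: 25.25
position: [635.6, -69.7, 1.4]
ee_rot: [-0.0, 0.707, -0.707, 0.0]
wrist_force: [-1.4, 0.1, -2.4]
opening: 60.1
```

Call:
{"api": "carry_out", "payload": {"moves": [{"linear": [0, 0.1, 0], "roll": 0}, {"linear": [0, 0, 0], "roll": 0}]}}

```text
time_s: 25.45
position: [635.8, -69.7, 0.9]
ee_rot: [-0.0, -0.707, 0.707, -0.0]
wrist_force: [-2.4, 0.3, 3.7]
opening: 60.3
```

Call:
{"api": "carry_out", "payload": {"moves": [{"linear": [0, 0.1, 0], "roll": 0}, {"linear": [0, 0, 0], "roll": 0}]}}

```text
time_s: 25.65
position: [636.0, -69.7, 0.9]
ee_rot: [-0.0, -0.707, 0.707, -0.0]
wrist_force: [-9.5, 0.4, 21.1]
opening: 60.0
```

Seated. Release, rise and move clear.

Call:
{"api": "carry_out", "payload": {"moves": [{"linear": [0, -0.1, 0], "roll": 0}, {"linear": [0, 0, 0], "roll": 0}, {"linear": [0, 0, 0], "roll": 0}, {"linear": [0, 0, 0], "roll": 0}], "fingers": 8.5}}

```text
time_s: 26.05
position: [635.6, -69.7, 0.3]
ee_rot: [-0.0, 0.707, -0.707, 0.0]
wrist_force: [0.2, -0.4, -0.0]
opening: 85.1
```

Call:
{"api": "carry_out", "payload": {"moves": [{"linear": [0, -3, 0], "roll": 0}, {"linear": [0, -5, 0], "roll": 0}, {"linear": [0, -5, 0], "roll": 0}, {"linear": [4, 0, 3], "roll": 0}, {"linear": [4, 0, 3], "roll": 0}]}}

```text
time_s: 26.55
position: [555.7, -129.7, 131.6]
ee_rot: [-0.0, -0.707, 0.707, -0.002]
wrist_force: [0.5, -1.4, -0.8]
opening: 85.1
```

Call:
{"api": "carry_out", "payload": {"moves": [{"linear": [4, 0, 3], "roll": 0}, {"linear": [3, 0, 4], "roll": 0}, {"linear": [2, 0, 4.5], "roll": 0}, {"linear": [0, 0, 0], "roll": 0}, {"linear": [0, 0, 0], "roll": 0}]}}

```text
time_s: 27.05
position: [465.2, -245.7, 130.5]
ee_rot: [-0.001, -0.707, 0.707, 0.001]
wrist_force: [0.1, 0.6, -0.0]
opening: 84.8
```

```bash
python3 - <<'E'
from seg import *
p=[29,40,51,62]; W={29:(446,-76),40:(460,82),51:(475,235),62:(635,-69)}
a={}
for cam in("top","scene"):
    s=bot.snapshot(cam); a[cam]=s
    for d in p: x,c,n,e=cap(cam,s,bot.camera_model(cam),d,np.array(W[d],float),5); print(cam,d,x.round(1),n,round(e))
    for n in("square1_mid",):
        print([(np.round(r["at"]).tolist(),round(r["score"],2)) for r in bot.pinpoint(cam,n)])
cv2.imwrite("pics/end.png",cv2.resize(cv2.vconcat([a["top"][110:310,130:500],a["scene"][130:330,80:450]]),None,fx=1.5,fy=1.5,interpolation=cv2.INTER_CUBIC))
o=bot.get_obs(); print(o["time_s"],o["position"],o["wrist_force"])
E
```

```text
top 29 [446.9 -76.1] 79 75
top 40 [460.9  83.1] 139 142
top 51 [475.9 236.6] 224 241
top 62 [636.3 -67.5] 325 343
[([195.0, 216.0], 0.89)]
scene 29 [439.4 -74.8] 123 119
scene 40 [453.9  87.4] 171 164
scene 51 [468.3 241.7] 217 209
scene 62 [630.6 -66.3] 565 574
[([418.0, 160.0], 0.77)]
27.25 [ 466.27997075 -243.58858951  130.30551942] [-0.59396569  0.29300341 -0.30978442]
```

View pics/end.png

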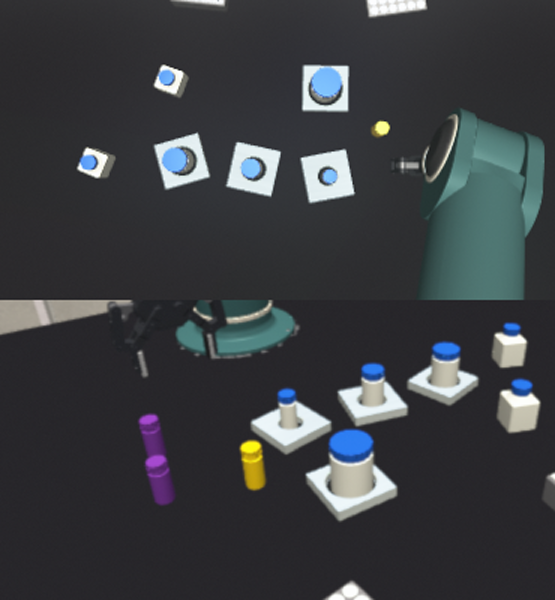

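The last picture shows all four jars upright in their own wells. The square bottles and look-alikes are where they were, and the arm is clear. Handing in.

```bash
python3 -c "
from cell import bot; print(bot.sign_off())"
```

```text
the job is handed in; nothing more can be done
None
```

All four round jars are standing upright in their matching wells, placed in the order 29, 40, 51, 62 mm. I handed the job in at about 27 s.

**Placing:** I lowered each jar until the wrist force showed the well floor (21–39 N, well under the wrist limit), then released and backed off.

**Last checks:** The top camera puts each cap within about 2.5 mm of its well centre. The final picture shows the square bottles and the purple and yellow look-alikes where they started, with the gripper touching nothing.

**What failed or disagreed:**
- **First grasp missed:** on the 29 mm jar the real fingertips were about 40 mm short of the reported TCP, so they closed on the cap with about 18 N. The jar moved about 3 mm and stayed upright. I corrected for the offset from then on.
- **Camera disagreement:** the scene camera reads cap positions about 4–8 mm off the top and wrist cameras. I relied mainly on the wrist and top readings.
- **Wrist cap fits:** glare made several wrist-camera cap fits unreliable, so I checked those against the pictures by eye.

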